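Seat the spice cup in the press-to-run grinder and hold it down

ROBOT

A 6-joint arm with a two-finger parallel gripper is mounted at the origin on the work surface. World frame = base frame: x ahead of the robot, y to its left, z up, the work surface at z = 0. Lengths are in m, angles in rad, forces in N, time in s.
With the tool pointing down it reaches from about 0.3 to 0.875 m from the base axis. Payload 6.4 kg.
Tool frame: the origin (TCP) lies where the fingers leave the gripper's body, on its centre line; the fingertips stand 73 mm ahead of it and the grasp point (between the pads) lies 54 mm ahead of it (ctrl.pinch_z is the distance from the TCP to the grasp point, in m); z points along the fingers, y is the direction in which the jaws open and shut (so a half turn about z gives the same grasp; the last joint's range is limited). The gripper opens to 85 mm and grips with 20 to 120 N. Pads are 22 mm wide; open, the fingers measure 114 mm over their backs; the gripper's body (76 mm by 85 mm) begins 54 mm behind the grasp point. The pads swing forward as they close: fully open they stand 13 mm farther back than shut.
Start: joints at [-1.314, 0.181, 1.607, -0, 1.354, -0.206], TCP at [0.257, -0.515, 0.304] pointing down, gripper open.
Joint ranges: [-2.99, 2.99], [-0.89, 2.07], [0.3, 2.58], [-1.14, 4.28], [0, 2.63], [-3.12, 3.12]. Speed limits (rad/s): [2.57, 2.57, 3.01, 3.14, 3.14, 3.14].

INTERFACE

Orientations are given as a unit quaternion [w, x, y, z].
In Python, from bench import ctrl, camera, camera_model gives the robot as it stands.
- The arm moves only by the tool arm_command, never from a script. Its argument "series" is a list of rows, each a list of 7 numbers: the shift along the tool's x, y, z in m, then the turn, a rotation vector about the tool's x, y, z in degrees, then the finger opening in m, from 0 to 0.0854. In form: [[tx, ty, tz, rx, ry, rz, gripper], ...]. A call has exactly 5 rows; each row is the pose to reach, as a shift and turn from the pose commanded when the call began, along the tool's axes at that moment; what a row does not reach only later rows make up. A row lasts 1/10 s, in which the tool goes at most 50 mm and 8.59 degrees, less where a joint would pass 70% of its speed; a pose out of reach is approached as far as the arm can. A call with a gripper value outside its range is refused whole. The fingers move at their own pace and stop on an object; the grip force is fixed at half the most. Time passes only in rows, so rows that repeat a pose let the fingers close, or fill a call up. It gives the time, the measured TCP pose, the force and the opening at its end, in the units of the state.
- ctrl.get_obs(): the state, without advancing time (a new reading comes with each control period).
- camera(name): name is "scene" or "top" or "wrist"; returns (picture, depth): 480x640x3 uint8, red, green, blue; 480x640 float32, m along the optical axis (not along the pixel's ray), 0 where there is no reading.
- camera_model(name): a dict with "K" (3x3 intrinsics, pixels), "position" and "attitude" of the camera in the world. Camera axes: x right, y down, z forward; pixel columns grow to the right and rows downward; lengths in m; the calibration is good to about 2 mm. A picture is of the moment at which its call begins: read the wrist's pose just before it. camera_model takes no time and is no camera call; for the wrist camera it gives the pose at the moment of the call.
- ctrl.hand_in(): hands the job in, once; it reports no verdict.
The state is a dict: "time_s": time; "q": joint angles; "dq": joint speeds; "joint_efforts": joint torques, N m; "eef_pos": TCP position; "eef_rot": TCP orientation; "wrist_force": force on the tool from outside, world axes, zero at the start; "torque": the same for the moment, N m; "opening": opening from 0.0 (shut) to 1.0 (fully open).
Only numpy, scipy, OpenCV 4.12 (cv2) and the standard library are available. Lean on these libraries where they do the work, as an engineer would, in place of code of your own. Each camera call takes 0.05 s, during which the arm holds its last target. There are 200 camera calls.

TASK

Take the steel spice cup by the bar grip on its lid, carry it upright to the cream grinder base, turn it until its four orange ribs drop into the four grooves of the well, and slide it home. Then push it all the way down against the spring drive plate and finish like that: still holding the cup and still pressing it fully down, because the grinder runs only while it is pressed. Leave the other things on the counter where they stand.

Things in the scene. Friction and masses are not known exactly. Their poses are not given: they have to be found in the camera images.
- cup: Closed spice cup, loose, about 0.28 kg, upright on the counter. Steel cylinder 66 mm diameter with four orange ribs at its foot; black lid 70 mm diameter, its flat top 95 mm above the underside; on the lid a black bar grip along the cup's x, 56 mm long, 24 mm wide (along y), from 95 to 129 mm above the underside. Origin: centre of the underside, z up.
- lid_grip (a point): Point on the cup's axis in the bar grip, 114 mm above the cup's underside (19 mm above the lid's flat top); the place to grip, closing across the bar (along the cup's y).
- rib (a point): Top outer edge of the rib at the cup's +x, 40 mm from the axis and 22 mm above the underside. The four equal ribs stand at the cup's +x, +y, -x and -y (under the bar's ends and square to it), each 8 mm wide, 7 mm proud of the steel, from the underside up to 22 mm.
- grinder: Cream round grinder base, fixed, 136 mm diameter at the foot, 122 mm at the top, 100 mm tall, black dial on its -x side. In its top a round well, grey ring wall of 35 mm inner radius, with four grooves. The cup fits in any of the four quarter turns, with 2 mm play each side of a rib. Unmeshed, the ribs rest on the rim, the cup's underside 100 mm above the counter. Origin: centre of the underside, z up.
- well_mouth (a point): Centre of the well's mouth, on the grinder's axis, level with the rim, 100 mm above the counter.
- groove (a point): Top outer end of the groove at the grinder's +x, 43 mm from the axis, level with the rim. The four equal grooves lie at the grinder's +x, +y, -x and -y, each 12 mm wide with a black back, open at the top and running down the well's full depth; an orange mark on the cream rim stands outside each.
- drive (a joint): Travel of the round white drive plate (62 mm diameter) that is the floor of the well, in m: 0 = up (its top 22 mm below the rim, 78 mm above the counter), 0.007 = fully down on its stop (71 mm above the counter, which is then the height of the cup's underside). A spring pushes it up with about 6 N at 0 and 12 N at 0.007; the cup's own weight does not move it.
- shaker: Pink plastic twist-top shaker, 62 mm diameter, 106 mm tall, loose; leave alone. It and the cup may stand on either side of the grinder. Origin: centre of underside.
- jar: Glass jar with a grey-green silicone lid, 94 mm diameter, 142 mm tall, loose; leave alone. Origin: centre of underside.
- dabba: Round steel masala dabba, 184 mm diameter, 74 mm tall, loose; leave alone. Origin: centre of underside.
- pestle: Wooden pestle lying on its side along its x, 165 mm long, 40 mm thick at most, loose; leave alone. Origin: under its middle.
- kettle: Cream electric kettle, 168 mm diameter, 188 mm tall, with its hinged lid flipped back and standing up to about 310 mm, handle on its +x side reaching 130 mm from the axis, loose; leave alone. Origin: centre of underside.
- tumbler: Empty steel tumbler, 68 mm rim diameter, 100 mm tall, loose; leave alone. Origin: centre of underside.
Not all that is in view belongs to the job. What is shaped like the cup but yellow is not meant. What is shaped like the grinder but pink is not meant.

How it is judged:
On the way, in this order (a step that is already met when the one before it is completed fails the run):
1. the cup is lifted clear of the counter (height (world z) of cup above 0.06 m and contact force between the fingers and cup above 1 N), for 0.2 s.
2. the ribs are in the grooves and the cup stands in the well (z of cup in the frame of grinder below 0.084 m and horizontal distance between cup and grinder below 0.005 m), for 0.1 s.
At the end, for the whole second after the job is handed in: The cup stands upright (within 0.07 rad) and centred (within 5 mm) in the well, its underside less than 74.5 mm above the counter, the drive plate pressed more than 5.5 mm of its 7 mm; the robot's fingers still bear on the cup with more than 4 N and the cup bears on the grinder with more than 7 N (value of joint drive above 0.0055 m and z of cup in the frame of grinder below 0.0745 m and horizontal distance between cup and grinder below 0.005 m and angle between cup's own z axis and vertical below 0.07 rad and contact force between the fingers and cup above 4 N and contact force between cup and grinder above 7 N); the arm keeps its last pose, push and grip.
It fails at once if the cup is tipped more than 0.5 rad (angle between cup's own z axis and vertical above 0.5 rad).
It fails at once if a bystander (shaker, jar, dabba, pestle, kettle or tumbler) is moved more than 30 mm (distance of any of shaker, jar, dabba, pestle, kettle, tumbler from where it was at the start of the episode above 0.03 m).
It also fails if it takes over 38 s, if anything falls off the work surface, if the arm or the gripper's body presses on something with over 40 N, if the wrist force passes 120 N, or if a joint passes its speed limit or range.

## Working session

There is one attempt and no reset: what is moved stays moved. The work goes in short steps, Python scripts to look and compute and a tool call to move; the robot and the scene stay as the last step left them, time stands still between calls to the robot, and variables do not carry over. Pictures are saved under pics/ and viewed, about 8 in all and at most 12, crops included, and the job is handed in when it is done.

Besides the shell and the picture viewer there is one more tool, called after "Call:" as a command line: name --pt "numbers of a row" for each row, then --argument value for the rest. arm_command: Moves the arm, as the interface text tells. Its arguments: {"type":"object","properties":{"series":{"type":"array","items":{"type":"array","items":{"type":"number"}}}},"required":["series"]}

```bash
ls; mkdir -p pics
cat > h.py <<'E'
import numpy as np,cv2
from bench import ctrl,camera,camera_model
from scipy.spatial.transform import Rotation as R
def rot(a):
    a=np.array(a,float)
    return a if a.shape==(3,3) else R.from_quat(a[[1,2,3,0]]).as_matrix()
def snap(n):
    m=camera_model(n); p,d=camera(n); return p,d,m
def save(f,p): cv2.imwrite('pics/'+f,p[...,::-1])
def plane(m,uv,z):
    uv=np.atleast_2d(np.array(uv,float)); K=np.array(m['K'])
    r=np.c_[uv,np.ones(len(uv))]@np.linalg.inv(K).T@rot(m['attitude']).T
    o=np.array(m['position']); return o+r*((z-o[2])/r[:,2:3])
def cloud(m,d):
    v,u=np.indices(d.shape); K=np.array(m['K'])
    r=np.stack([u,v,np.ones_like(u)],-1)@np.linalg.inv(K).T*d[...,None]
    return r@rot(m['attitude']).T+np.array(m['position'])
E
python3 - <<'E'
from h import *
s=snap('scene');t=snap('top')
np.savez('s0.npz',sp=s[0],sd=s[1],tp=t[0],td=t[1])
save('a.png',s[0]);save('b.png',t[0])
print(s[2],t[2],ctrl.get_obs())
E
```

```text
pics
{'K': array([[520.75892054,   0.        , 311.26409486],
       [  0.        , 520.75892054, 230.20141608],
       [  0.        ,   0.        ,   1.        ]]), 'position': array([ 1.27673119, -0.55868509,  1.0068672 ]), 'attitude': array([-0.32772954,  0.80787714,  0.45544307, -0.18027613])} {'K': array([[491.59681143,   0.        , 319.34542242],
       [  0.        , 491.59681143, 229.07526552],
       [  0.        ,   0.        ,   1.        ]]), 'position': array([ 0.34041133, -0.09325218,  1.53156843]), 'attitude': array([ 0.04085618, -0.70160441,  0.70945655, -0.05247317])} {'time_s': 0.1, 'q': array([-1.31432574e+00,  1.81451764e-01,  1.60790269e+00, -4.12276842e-06,
        1.35379464e+00, -2.06274198e-01]), 'dq': array([ 1.47090929e-03, -2.79133796e-03, -2.30344429e-03,  4.05123931e-05,
       -1.05881340e-04, -1.01020303e-03]), 'joint_efforts': array([ 4.32162033e-04, -4.45876050e+01, -3.52235949e+01, -2.90299768e-04,
        4.15331204e-03,  2.23259235e-06]), 'eef_pos': array([ 0.25661287, -0.51413778,  0.30308515]), 'eef_rot': array([-7.77920814e-04,  9.73352206e-01,  2.29313927e-01, -2.15418372e-05]), 'wrist_force': array([-1.02321471,  0.35407745, -0.66288377]), 'torque': array([-0.01503764, -0.01098125,  0.01134471]), 'opening': 0.996978299250933}
```

View pics/a.png

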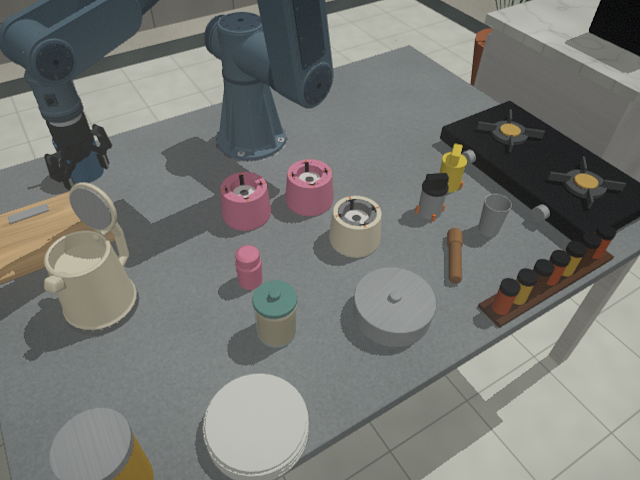

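View pics/b.png

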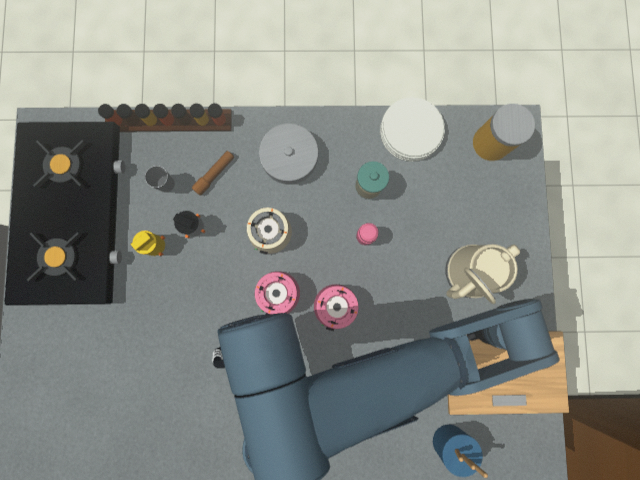

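The scene view shows the steel cup with black lid at (432,195), the yellow look-alike at (453,168), the cream grinder at (356,225) and two pink ones at (245,200) and (310,186). In the top view these are at (187,222), (147,242), (267,230), and (276,293) and (336,306). The black-lidded steel cup and the cream base fit the description. I'll enlarge both to confirm and measure them.

Run:
```python
from h import *
z=np.load('s0.npz'); t=camera_model('top'); s=camera_model('scene')
a=cv2.resize(z['tp'][190:270,120:310],None,fx=4,fy=4,interpolation=cv2.INTER_CUBIC)
b=cv2.resize(z['sp'][140:260,320:480],None,fx=2.25,fy=2.25,interpolation=cv2.INTER_CUBIC)
c=np.zeros((320+270,760,3),np.uint8);c[:320]=a;c[320:,:360]=b
save('c.png',c)
for n,m,im,d in(('top',t,z['tp'],z['td']),('scene',s,z['sp'],z['sd'])):
    P=cloud(m,d); x,y,w,h=(120,190,190,80) if n=='top' else (320,140,160,120)
    hsv=cv2.cvtColor(im,cv2.COLOR_RGB2HSV)
    box=np.zeros(d.shape,bool);box[y:y+h,x:x+w]=1
    blk=box&(hsv[...,2]<60)&(abs(P[...,2]-.095)<.006)
    tip=box&(hsv[...,2]<70)&(abs(P[...,2]-.129)<.008)
    org=box&(hsv[...,0]>5)&(hsv[...,0]<20)&(hsv[...,1]>130)
    for k,M in(('lid',blk),('bar',tip)):
        q=P[M]; print(n,k,len(q),len(q) and (q.mean(0),cv2.minAreaRect(q[:,:2].astype(np.float32)*1000)))
    N,L,S,C=cv2.connectedComponentsWithStats(org.astype(np.uint8))
    for i in range(1,N):
        if S[i,4]>2: print(n,'orange',C[i].round(1),S[i,4],np.median(P[L==i],0).round(4))
    rim=box&(abs(P[...,2]-.1)<.004)&(hsv[...,2]>110)
    q=P[rim]; print('rim',len(q),cv2.minEnclosingCircle(q[:,:2].astype(np.float32)*1000))
```

```text
top lid 235 (array([0.55409418, 0.26356516, 0.09478987]), ((551.477783203125, 149.04248046875), (316.16436767578125, 65.2591781616211), 87.97749328613281))
top bar 157 (array([0.55469368, 0.27312235, 0.12846062]), ((555.524658203125, 274.8155517578125), (57.563846588134766, 23.73538589477539), 64.72437286376953))
top orange [271.7 209.7] 3 [0.5886 0.021  0.1001]
top orange [197.4 215.3] 7 [0.5887 0.2589 0.0219]
top orange [249. 223.] 3 [0.5502 0.0881 0.1024]
top orange [202.5 230.5] 6 [0.5403 0.2402 0.0241]
top orange [186.6 235.9] 10 [0.5231 0.2885 0.0241]
top orange [161.9 237.3] 12 [0.5212 0.3658 0.0201]
top orange [159.8 253.3] 13 [0.4711 0.3708 0.0206]
rim 740 ((518.8990478515625, 200.25267028808594), 226.6083221435547)
scene lid 225 (array([0.5629698 , 0.23381122, 0.09498572]), ((536.8211669921875, 117.09034729003906), (328.4520263671875, 192.36215209960938), 50.191951751708984))
scene bar 156 (array([0.56027366, 0.269857  , 0.12709985]), ((557.718017578125, 270.8375549316406), (55.18320083618164, 29.468406677246094), 65.12813568115234))
scene orange [460.5 184.5] 16 [0.53   0.4126 0.0155]
scene orange [443.2 207. ] 10 [0.5779 0.3033 0.0192]
scene orange [417.  208.8] 20 [0.5446 0.2381 0.0137]
scene orange [433.1 217. ] 22 [0.5926 0.254  0.0164]
rim 979 ((502.6658020019531, 190.4725341796875), 223.97012329101562)
```

View pics/c.png

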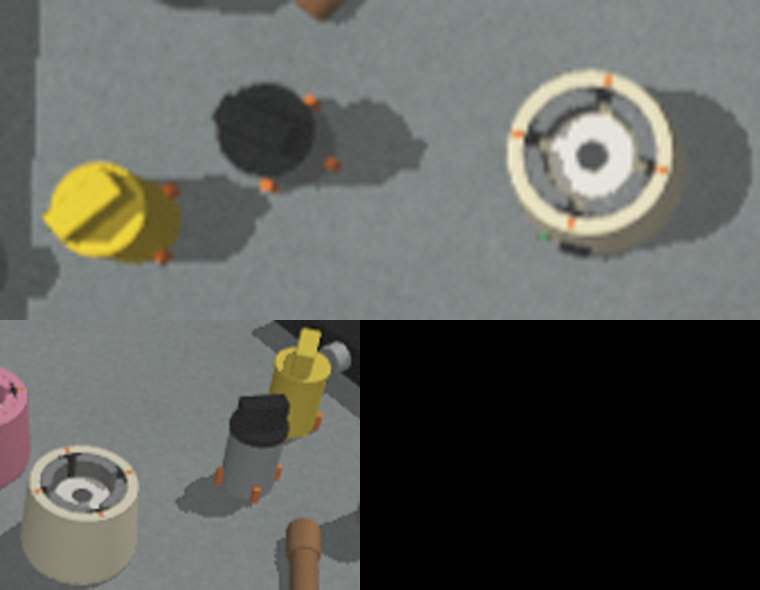

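The crop confirms the black-lidded steel cup with orange ribs, its bar running up-right, and the cream grinder with four orange marks. Next I'll work out the grinder's pose and the first move, and check kettle clearance.

```bash
cat >> h.py <<'E'
def down(yaw): # tool pointing down, tool x at world angle yaw (deg)
    c,s=np.cos(np.radians(yaw)),np.sin(np.radians(yaw))
    return np.array([[c,s,0],[s,-c,0],[0,0,-1.]])
def goto(p,yaw,base=None):
    o=ctrl.get_obs(); A=rot(o['eef_rot']); q=np.array(o['eef_pos'])
    print('t',round(o['time_s'],2),'tcp',q.round(4),'yaw',np.degrees(np.arctan2(A[1,0],A[0,0])).round(2),'tilt',np.degrees(np.arccos(-A[2,2])).round(2),
     'F',np.round(o['wrist_force'],1),'T',np.round(o['torque'],2),'op',round(o['opening'],3),'q',np.round(o['q'],2))
    print(' shift',(A.T@(np.array(p)-q)).round(4),'rot',np.degrees(R.from_matrix(A.T@down(yaw)).as_rotvec()).round(2))
E
python3 - <<'E'
from h import *
z=np.load('s0.npz'); t=camera_model('top'); P=cloud(t,z['td'])
crop=np.array([[608,80],[518,133],[662,170],[571,222]]);uv=[120,190]+crop/4-.375
p=plane(t,uv,.1)[:,:2]; c=p.mean(0); print('marks',p.round(4),'c',c,'r',np.hypot(*(p-c).T),'ang',np.degrees(np.arctan2(*(p-c).T[::-1])))
q=P[190:270,230:310].reshape(-1,3); q=q[abs(q[:,2]-.1)<.003];print('rim',cv2.minEnclosingCircle(q[:,:2].astype(np.float32)*1000))
k=P[230:310,440:530].reshape(-1,3);k=k[k[:,2]>.1];print('kettle',k.min(0),k.max(0)); h=k[k[:,2]>.22];print(len(h),h.min(0),h.max(0))
goto([.556,.272,.40],65)
E
```

```text
marks [[ 0.5898  0.022 ]
 [ 0.5509  0.088 ]
 [ 0.5225 -0.0175]
 [ 0.4849  0.049 ]] c [0.53701964 0.03537097] r [0.05440622 0.05443539 0.05485355 0.05386806] ang [ -14.1725487    75.18937033 -105.36958047  165.39181911]
rim ((534.93603515625, 35.446067810058594), 61.53842544555664)
kettle [ 0.3062466  -0.67132884  0.10002068] [ 0.47821931 -0.09325218  1.53156843]
614 [ 0.3062466  -0.56774092  0.22001414] [ 0.40427944 -0.09325218  1.53156843]
t 0.1 tcp [ 0.2566 -0.5141  0.3031] yaw 26.51 tilt 0.09 F [-1.   0.4 -0.7] T [-0.02 -0.01  0.01] op 0.997 q [-1.31  0.18  1.61 -0.    1.35 -0.21]
 shift [ 0.6189 -0.57   -0.0959] rot [ -0.08  -0.05 -38.49]
```

Call:
arm_command --pt "0 0 -0.05 0 0 0 0.085" --pt "0 0 -0.1 0 0 0 0.085" --pt "0 0 -0.15 0 0 0 0.085" --pt "0.03 -0.03 -0.15 0 0 -8 0.085" --pt "0.065 -0.06 -0.15 0 0 -16 0.085"

```text
time_s: 0.6
eef_pos: [0.2878, -0.432, 0.4554]
eef_rot: [0.001, 0.931, 0.364, -0.0]
wrist_force: [1.3, 0.2, -0.6]
opening: 0.997
```

Call:
arm_command --pt "0.05 -0.01 0 0 0 -8 0.085" --pt "0.1 -0.02 0 0 0 -16 0.085" --pt "0.15 -0.03 0 0 0 -22.5 0.085" --pt "0.2 -0.04 0 0 0 -22.5 0.085" --pt "0.25 -0.05 0 0 0 -22.5 0.085"

```text
time_s: 1.1
eef_pos: [0.4363, -0.2281, 0.4537]
eef_rot: [-0.0, 0.843, 0.537, -0.0]
wrist_force: [1.1, 0.2, 0.3]
opening: 0.997
```

```bash
python3 -c "
from h import *
goto([.556,.272,.30],65)"
```

```text
t 1.1 tcp [ 0.4363 -0.2281  0.4537] yaw 65.01 tilt 0.01 F [1.1 0.2 0.3] T [-0.02 -0.01 -0.04] op 0.997 q [-0.72 -0.09  1.6  -0.    1.64 -0.29]
 shift [ 0.5038 -0.1028  0.1537] rot [-0.01 -0.    0.01]
```

Call:
arm_command --pt "0.05 -0.01 0 0 0 0 0.085" --pt "0.1 -0.02 0 0 0 0 0.085" --pt "0.145 -0.03 0 0 0 0 0.085" --pt "0.19 -0.04 0 0 0 0 0.085" --pt "0.24 -0.05 0 0 0 0 0.085"

```text
time_s: 1.6
eef_pos: [0.4913, 0.0095, 0.4537]
eef_rot: [0.0, 0.843, 0.537, -0.0]
wrist_force: [-0.1, 0.0, -0.4]
opening: 0.998
```

Call:
arm_command --pt "0.045 -0.01 0.02 0 0 0 0.085" --pt "0.09 -0.02 0.04 0 0 0 0.085" --pt "0.135 -0.03 0.06 0 0 0 0.085" --pt "0.18 -0.04 0.08 0 0 0 0.085" --pt "0.22 -0.045 0.1 0 0 0 0.085"

```text
time_s: 2.1
eef_pos: [0.5432, 0.2285, 0.3528]
eef_rot: [-0.0, 0.843, 0.538, -0.0]
wrist_force: [-0.1, -1.4, 0.5]
opening: 0.994
```

Run:
```python
from h import *
goto([.556,.272,.30],65)
w=snap('wrist');save('d.png',w[0]); print(w[2])
```

```text
t 2.1 tcp [0.5432 0.2285 0.3528] yaw 65.07 tilt 0.02 F [-0.1 -1.4  0.5] T [-0.07 -0.03 -0.02] op 0.994 q [0.2  0.18 1.51 0.   1.45 0.63]
 shift [ 0.0448 -0.0067  0.0528] rot [-0.02  0.    0.07]
{'K': array([[401.28586818,   0.        , 326.97280006],
       [  0.        , 401.28586818, 239.27957457],
       [  0.        ,   0.        ,   1.        ]]), 'position': array([0.57754875, 0.2995424 , 0.42314063]), 'attitude': array([ 0.15325807,  0.96436192, -0.21312299, -0.03311557])}
```

View pics/d.png

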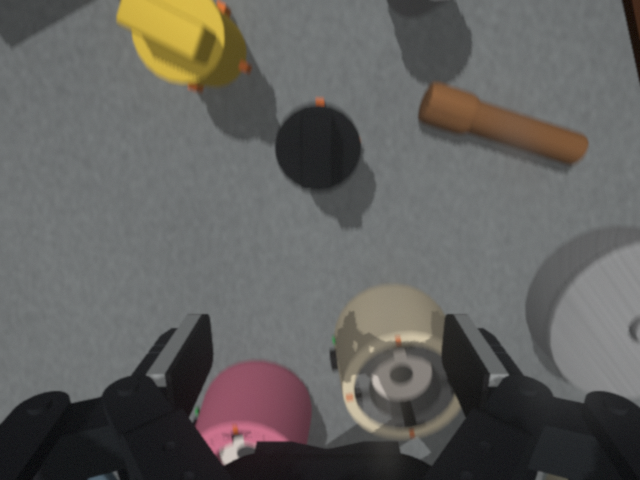

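The wrist view shows the cup lid at (318,147) with the bar aligned with the image's vertical. The yellow look-alike is at (178,38) and the grinder at (400,375), and the fingers are clear. I'll refine both poses from this picture's depth.

Run:
```python
from h import *
p,d,m=snap('wrist');P=cloud(m,d)
hsv=cv2.cvtColor(p,cv2.COLOR_RGB2HSV)
W=P[90:200,265:375].reshape(-1,3); v=hsv[90:200,265:375,2].ravel()
q=W[(W[:,2]>.122)&(W[:,2]<.135)];print('bar',len(q),q[:,2].mean(),cv2.minAreaRect(q[:,:2].astype(np.float32)*1000))
q=W[(abs(W[:,2]-.095)<.004)&(v<80)];print('lid',len(q),cv2.minEnclosingCircle(q[:,:2].astype(np.float32)*1000))
W=P[330:440,330:445].reshape(-1,3);q=W[abs(W[:,2]-.1)<.003];print('rim',len(q),cv2.minAreaRect(q[:,:2].astype(np.float32)*1000))
org=(hsv[...,0]>5)&(hsv[...,0]<20)&(hsv[...,1]>130);org[:300]=0
N,L,S,C=cv2.connectedComponentsWithStats(org.astype(np.uint8))
for i in range(1,N):
    if S[i,4]>5:
        x=plane(m,C[i],.1)[0]; print(C[i].round(1),S[i,4],x.round(4),np.degrees(np.arctan2(x[1]-.0355,x[0]-.536)).round(1),np.hypot(x[1]-.0355,x[0]-.536))
goto([.556,.272,.168],65)
```

```text
bar 2587 0.12915604212024367 ((557.2990112304688, 273.0252380371094), (54.85132598876953, 23.780624389648438), 64.23739624023438)
lid 3383 ((556.8721313476562, 272.34814453125), 34.79001998901367)
rim 4943 ((526.1473999023438, 42.0799674987793), (113.15158081054688, 95.13270568847656), 69.89323425292969)
[402.4 350.4] 21 [0.5505 0.0841 0.1   ] 73.4 0.050732929241445165
[352.7 407. ] 23 [0.4838 0.0452 0.1   ] 169.5 0.05311562937242222
[237.5 438.5] 22 [0.364  0.0578 0.1   ] 172.6 0.17340118540765112
[415.5 443.5] 20 [ 0.523  -0.0215  0.1   ] -102.9 0.058485164265847656
t 2.2 tcp [0.5422 0.2301 0.3489] yaw 65.28 tilt 0.43 F [-0.3 -0.6 -0.4] T [-0.    0.01 -0.04] op 0.995 q [0.2  0.18 1.51 0.   1.45 0.63]
 shift [ 0.0444 -0.0038  0.1808] rot [-0.39  0.18  0.28]
```

Call:
arm_command --pt "0.02 -0.002 0.03 0 0 0.5 0.085" --pt "0.045 -0.004 0.06 0 0 0.5 0.085" --pt "0.045 -0.004 0.09 0 0 0.5 0.085" --pt "0.045 -0.004 0.1 0 0 0.5 0.085" --pt "0.045 -0.004 0.1 0 0 0.5 0.085"

```text
time_s: 2.7
eef_pos: [0.5581, 0.2677, 0.2522]
eef_rot: [-0.0, 0.846, 0.534, -0.002]
wrist_force: [-0.3, -0.5, -0.6]
opening: 0.994
```

Run:
```python
from h import *
for i in range(2): goto([.557,.2727,.171],64.3)
p,d,m=snap('wrist');save('e.png',p);goto([.557,.2727,.171],64.3)
```

```text
t 2.7 tcp [0.5581 0.2677 0.2522] yaw 64.49 tilt 0.23 F [-0.3 -0.5 -0.6] T [-0.02 -0.06  0.05] op 0.994 q [ 0.26  0.33  1.54 -0.    1.28  0.7 ]
 shift [ 0.0043 -0.0029  0.0812] rot [-0.16  0.16  0.19]
t 2.7 tcp [0.5581 0.2677 0.2522] yaw 64.49 tilt 0.23 F [-0.3 -0.5 -0.6] T [-0.02 -0.06  0.05] op 0.994 q [ 0.26  0.33  1.54 -0.    1.28  0.7 ]
 shift [ 0.0043 -0.0029  0.0812] rot [-0.16  0.16  0.19]
t 2.75 tcp [0.5591 0.2679 0.2542] yaw 64.47 tilt 0.04 F [0.1 0.  1.2] T [0.02 0.04 0.  ] op 0.992 q [ 0.26  0.32  1.53 -0.    1.28  0.7 ]
 shift [ 0.0035 -0.0039  0.0832] rot [-0.02  0.03  0.17]
```

View pics/e.png

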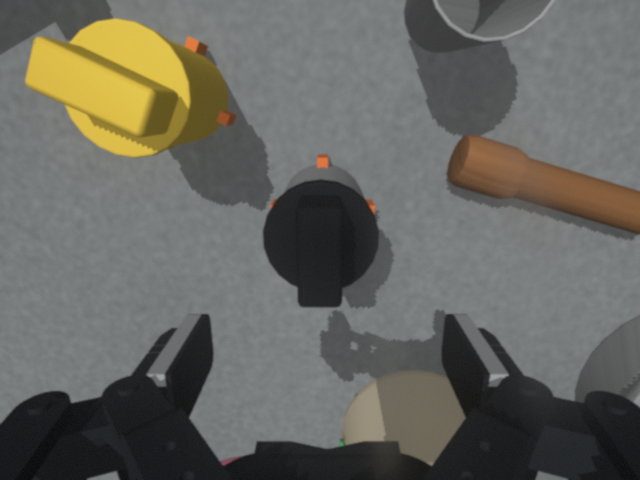

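The bar is at (320,250), centred about 3–4 mm left of the finger midline, which matches the computed shift. The fingers are clear of the yellow cup, so I'll descend and close.

Call:
arm_command --pt "0.004 -0.0035 0.02 0 0 0 0.085" --pt "0.004 -0.0035 0.04 0 0 0 0.085" --pt "0.004 -0.0035 0.06 0 0 0 0.085" --pt "0.004 -0.0035 0.08 0 0 0 0.085" --pt "0.004 -0.0035 0.082 0 0 0 0.06"

```text
time_s: 3.25
eef_pos: [0.5574, 0.273, 0.1716]
eef_rot: [-0.0, 0.846, 0.533, -0.001]
wrist_force: [0.2, 0.8, -0.6]
opening: 0.852
```

Call:
arm_command --pt "0 0 0 0 0 0 0.03" --pt "0 0 0 0 0 0 0.01" --pt "0 0 0 0 0 0 0.0" --pt "0 0 0 0 0 0 0.0" --pt "0 0 0 0 0 0 0.0"

```text
time_s: 3.75
eef_pos: [0.5584, 0.274, 0.1736]
eef_rot: [0.0, 0.846, 0.534, 0.001]
wrist_force: [-1.2, -0.0, 6.0]
opening: 0.266
```

Run:
```python
from h import *
goto([.557,.2727,.30],75.3)
```

```text
t 3.75 tcp [0.5584 0.274  0.1736] yaw 64.53 tilt 0.16 F [-1.2 -0.   6. ] T [-0.14 -0.01  0.01] op 0.266 q [ 0.27  0.42  1.58 -0.    1.13  0.71]
 shift [-0.0016 -0.0005 -0.1264] rot [  0.13  -0.09 -10.77]
```

The grip holds: the opening is about 23 mm on the 24 mm bar. I'll lift, then cross-check the grinder centre from the scene view.

Call:
arm_command --pt "0 0 -0.02 0 0 0 0" --pt "0 0 -0.05 0 0 0 0" --pt "0 0 -0.08 0 0 0 0" --pt "0 0 -0.11 0 0 0 0" --pt "0 0 -0.14 0 0 0 0"

```text
time_s: 4.25
eef_pos: [0.557, 0.2736, 0.3124]
eef_rot: [-0.0, 0.846, 0.534, -0.001]
wrist_force: [1.2, 0.3, -2.3]
opening: 0.268
```

Run:
```python
from h import *
goto([.537,.0345,.313],75.3)
z=np.load('s0.npz')
for n,k,b in(('scene','s',(190,265,320,395)),('top','t',(200,262,240,295))):
    m=camera_model(n);P=cloud(m,z[k+'d'])[b[0]:b[1],b[2]:b[3]].reshape(-1,3)
    hsv=cv2.cvtColor(z[k+'p'],cv2.COLOR_RGB2HSV)[b[0]:b[1],b[2]:b[3]].reshape(-1,3)
    q=P[(abs(P[:,2]-.1)<.0025)&(hsv[:,2]>120)][:,:2]
    c=np.median(q,0)
    from scipy.optimize import least_squares
    h=cv2.convexHull((q*1000).astype(np.float32))[:,0]
    r=least_squares(lambda x:np.hypot(*(h-x[:2]).T)-x[2],[536,35,60],loss='soft_l1').x;print(n,len(q),r)
p,d,m=snap('scene');save('f.png',p)
```

```text
t 4.25 tcp [0.557  0.2736 0.3124] yaw 64.52 tilt 0.08 F [ 1.2  0.3 -2.3] T [-0.   -0.11 -0.02] op 0.268 q [ 0.27  0.27  1.48 -0.    1.39  0.71]
 shift [-0.2245  0.0848 -0.0004] rot [ -0.07   0.05 -10.78]
scene 530 [539.00553774  32.20791307  60.83519554]
top 439 [535.19690294  35.36868729  60.1571453 ]
```

Call:
arm_command --pt "-0.04 0.01 0 0 0 -3 0" --pt "-0.08 0.02 0 0 0 -7 0" --pt "-0.12 0.03 0 0 0 -11 0" --pt "-0.16 0.04 0 0 0 -11 0" --pt "-0.18 0.06 0 0 0 -11 0"

```text
time_s: 4.8
eef_pos: [0.5323, 0.0835, 0.3111]
eef_rot: [-0.001, 0.791, 0.612, -0.001]
wrist_force: [0.3, 0.6, -2.5]
opening: 0.272
```

Run:
```python
from h import *
goto([.537,.0345,.313],75.3)
```

```text
t 4.8 tcp [0.5323 0.0835 0.3111] yaw 75.48 tilt 0.14 F [ 0.3  0.6 -2.5] T [ 0.02 -0.03 -0.01] op 0.272 q [-0.06  0.09  1.69 -0.    1.36  0.19]
 shift [-0.0463  0.0168 -0.0019] rot [-0.12  0.06  0.18]
```

Call:
arm_command --pt "-0.02 0.008 0 0 0 0 0" --pt "-0.04 0.017 0 0 0 0 0" --pt "-0.046 0.017 0.005 0 0 0 0" --pt "-0.046 0.017 0.01 0 0 0 0" --pt "-0.046 0.017 0.01 0 0 0 0"

```text
time_s: 5.3
eef_pos: [0.5383, 0.0374, 0.3003]
eef_rot: [-0.001, 0.791, 0.612, -0.001]
wrist_force: [0.6, 0.7, -3.1]
opening: 0.275
```

Run:
```python
from h import *
goto([.5377,.0343,.30],75.3)
p,d,m=snap('scene');np.savez('s1.npz',p=p,d=d)
c=cv2.resize(p[130:280,270:450],None,fx=4,fy=4,interpolation=cv2.INTER_CUBIC);save('g.png',c)
goto([.5377,.0343,.30],75.3)
```

```text
t 5.3 tcp [0.5383 0.0374 0.3003] yaw 75.52 tilt 0.17 F [ 0.6  0.7 -3.1] T [ 0.    0.01 -0.06] op 0.275 q [-0.15  0.11  1.7   0.    1.34  0.1 ]
 shift [-0.0031  0.0002  0.0003] rot [-0.17 -0.01  0.22]
t 5.35 tcp [0.5386 0.0376 0.3009] yaw 75.56 tilt 0.12 F [ 0.3  0.2 -2.5] T [ 0.02 -0.   -0.02] op 0.276 q [-0.15  0.11  1.7   0.    1.34  0.1 ]
 shift [-0.0034 -0.      0.0009] rot [-0.12 -0.01  0.26]
```

View pics/g.png

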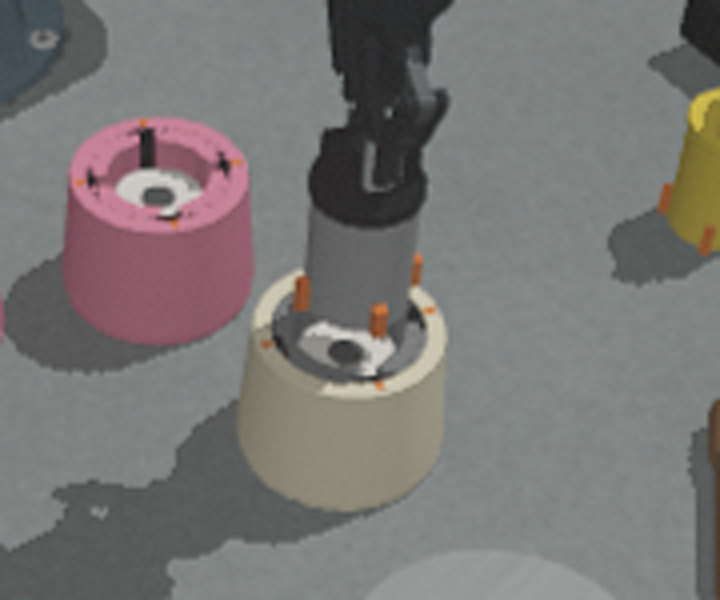

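The cup hangs upright over the cream well. In the crop the ribs are at (302,294), (380,322) and (418,270), and the marks at (266,344), (379,385) and (430,310). I'll measure the cup relative to the grinder in this one view.

```bash
cat > meas.py <<'E'
from h import *
def meas(p,m,zr,zm=.1):
    b=cv2.resize(p[195:245,325:385],None,fx=8,fy=8,interpolation=cv2.INTER_CUBIC)
    hsv=cv2.cvtColor(b,cv2.COLOR_RGB2HSV)
    o=((hsv[...,0]<20)&(hsv[...,1]>110)&(hsv[...,2]>110)).astype(np.uint8)
    N,L,S,C=cv2.connectedComponentsWithStats(o)
    for i in range(1,N):
        if S[i,4]<60: continue
        uv=C[i]/8-.4375+[325,195]
        print(uv.round(2),S[i,2:5],'at rib z',plane(m,uv,zr)[0,:2].round(4),'at rim',plane(m,uv,zm)[0,:2].round(4))
E
python3 - <<'E'
from meas import *
meas(np.load('s1.npz')['p'],camera_model('scene'),.129+.011)
E
```

```text
[373.64 197.55] [ 20  51 685] at rib z [0.5504 0.0709] at rim [0.5169 0.0999]
[345.09 203.03] [  32   71 1883] at rib z [ 5.307e-01 -5.000e-04] at rim [0.4963 0.0252]
[364.28 209.56] [  36   66 1983] at rib z [0.5735 0.0263] at rim [0.5411 0.0533]
[376.83 207.09] [ 21  12 205] at rib z [0.582  0.0574] at rim [0.55   0.0858]
[336.14 215.56] [ 19  15 208] at rib z [ 0.5559 -0.0431] at rim [ 0.5227 -0.0193]
[364.3  225.78] [ 15  18 213] at rib z [ 0.6182 -0.0054] at rim [0.5878 0.0201]
```

The measured offset agrees with the estimate: the cup must go about 3.5 mm along −tool x, and the angle is already within 1°. I'll shift and lower onto the rim gently.

Call:
arm_command --pt "-0.0035 0 0 0 0 0.2 0" --pt "-0.0035 0 0.01 0 0 0.2 0" --pt "-0.0035 0 0.018 0 0 0.2 0" --pt "-0.0035 0 0.022 0 0 0.2 0" --pt "-0.0035 0 0.022 0 0 0.2 0"

```text
time_s: 5.85
eef_pos: [0.5378, 0.0334, 0.2786]
eef_rot: [-0.001, 0.792, 0.611, -0.001]
wrist_force: [-0.9, -0.4, -2.7]
opening: 0.271
```

Call:
arm_command --pt "0 0 0.001 0 0 0 0" --pt "0 0 0.003 0 0 0 0" --pt "0 0 0.005 0 0 0 0" --pt "0 0 0.008 0 0 0 0" --pt "0 0 0.01 0 0 0 0"

```text
time_s: 6.35
eef_pos: [0.5383, 0.0332, 0.2696]
eef_rot: [-0.0, 0.792, 0.611, -0.0]
wrist_force: [0.2, -0.2, -2.8]
opening: 0.27
```

Run:
```python
from h import *
goto([.5377,.0343,.246],75.3)
p,d,m=snap('scene');np.savez('s2.npz',p=p,d=d)
c=cv2.resize(p[160:260,300:420],None,fx=6,fy=6,interpolation=cv2.INTER_CUBIC);save('i.png',c)
```

```text
t 6.35 tcp [0.5383 0.0332 0.2696] yaw 75.31 tilt 0.01 F [ 0.2 -0.2 -2.8] T [ 0.02 -0.   -0.02] op 0.27 q [-0.16  0.14  1.73  0.    1.28  0.1 ]
 shift [ 0.0009 -0.0008  0.0236] rot [-0.01 -0.    0.01]
```

View pics/i.png

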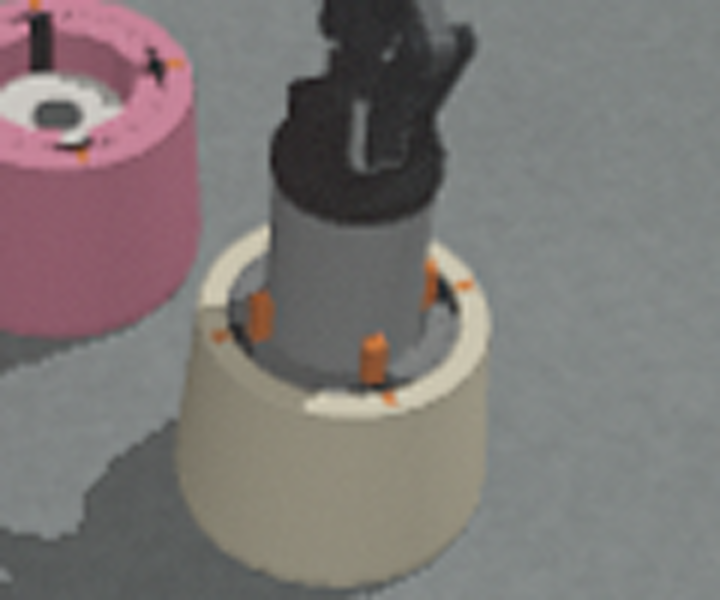

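No contact force yet. The cup is just at the rim, with each rib beside its mark: (260,315)/(220,335), (375,358)/(388,398) and (430,283)/(463,287). I'll keep lowering in small steps.

Call:
arm_command --pt "0 0 0.001 0 0 0 0" --pt "0 0 0.002 0 0 0 0" --pt "0 0 0.003 0 0 0 0" --pt "0 0 0.004 0 0 0 0" --pt "0 0 0.005 0 0 0 0"

```text
time_s: 6.9
eef_pos: [0.5383, 0.0332, 0.2648]
eef_rot: [0.0, 0.792, 0.611, 0.0]
wrist_force: [-0.6, -0.2, -3.2]
opening: 0.271
```

Run:
```python
from h import *
goto([.5377,.0343,.246],75.3)
```

```text
t 6.9 tcp [0.5383 0.0332 0.2648] yaw 75.32 tilt 0.0 F [-0.6 -0.2 -3.2] T [-0.01 -0.01  0.02] op 0.271 q [-0.16  0.14  1.74 -0.    1.27  0.1 ]
 shift [ 0.0009 -0.0009  0.0188] rot [0.   0.   0.02]
```

At 0.265 the underside is around 0.092, below the rim, and the cup still moves freely, so the ribs have entered the grooves.

Call:
arm_command --pt "0 0 0.002 0 0 0 0" --pt "0 0 0.004 0 0 0 0" --pt "0 0 0.006 0 0 0 0" --pt "0 0 0.008 0 0 0 0" --pt "0 0 0.01 0 0 0 0"

```text
time_s: 7.4
eef_pos: [0.5383, 0.0332, 0.2547]
eef_rot: [-0.0, 0.792, 0.611, -0.0]
wrist_force: [-0.2, -0.1, -2.1]
opening: 0.269
```

Run:
```python
from h import *
goto([.5377,.0343,.246],75.3)
```

```text
t 7.4 tcp [0.5383 0.0332 0.2547] yaw 75.32 tilt 0.01 F [-0.2 -0.1 -2.1] T [0.05 0.02 0.03] op 0.269 q [-0.16  0.15  1.74  0.    1.25  0.1 ]
 shift [ 0.0009 -0.0009  0.0087] rot [-0.01  0.    0.02]
```

Call:
arm_command --pt "0 0 0.001 0 0 0 0" --pt "0 0 0.002 0 0 0 0" --pt "0 0 0.003 0 0 0 0" --pt "0 0 0.004 0 0 0 0" --pt "0 0 0.005 0 0 0 0"

```text
time_s: 7.9
eef_pos: [0.5385, 0.0332, 0.2506]
eef_rot: [0.0, 0.792, 0.611, 0.0]
wrist_force: [-2.7, 0.9, 3.6]
opening: 0.271
```

Run:
```python
from h import *
goto([.5377,.0343,.246],75.3)
```

```text
t 7.9 tcp [0.5385 0.0332 0.2506] yaw 75.32 tilt 0.02 F [-2.7  0.9  3.6] T [0.04 0.56 0.02] op 0.271 q [-0.16  0.16  1.75 -0.    1.24  0.1 ]
 shift [ 0.0008 -0.001   0.0046] rot [ 0.02 -0.    0.02]
```

Contact with the drive plate came where predicted. I'll press on, easing 1 mm toward −tool y to relieve the side force.

Call:
arm_command --pt "0 -0.001 0.001 0 0 0 0" --pt "0 -0.001 0.002 0 0 0 0" --pt "0 -0.001 0.003 0 0 0 0" --pt "0 -0.001 0.004 0 0 0 0" --pt "0 -0.001 0.005 0 0 0 0"

```text
time_s: 8.4
eef_pos: [0.538, 0.0334, 0.246]
eef_rot: [0.001, 0.792, 0.611, 0.001]
wrist_force: [-1.8, 0.6, 7.9]
opening: 0.27
```

Call:
arm_command --pt "0 0 0.001 0 0 0 0" --pt "0 0 0.002 0 0 0 0" --pt "0 0 0.002 0 0 0 0" --pt "0 0 0.002 0 0 0 0" --pt "0 0 0.002 0 0 0 0"

```text
time_s: 8.9
eef_pos: [0.5381, 0.0334, 0.2443]
eef_rot: [0.001, 0.792, 0.611, 0.001]
wrist_force: [-2.2, 1.3, 10.0]
opening: 0.272
```

Run:
```python
from h import *
goto([.5377,.0343,.244],75.3)
```

```text
t 8.9 tcp [0.5381 0.0334 0.2443] yaw 75.32 tilt 0.14 F [-2.2  1.3 10. ] T [0.02 0.42 0.05] op 0.272 q [-0.16  0.16  1.76 -0.    1.22  0.1 ]
 shift [ 0.0008 -0.0006  0.0003] rot [ 0.14 -0.01  0.02]
```

Call:
arm_command --pt "0 -0.0005 0.0005 0 0 0 0" --pt "0 -0.0005 0.001 0 0 0 0" --pt "0 -0.0005 0.0015 0 0 0 0" --pt "0 -0.0005 0.0015 0 0 0 0" --pt "0 -0.0005 0.0015 0 0 0 0"

```text
time_s: 9.4
eef_pos: [0.5381, 0.0335, 0.2443]
eef_rot: [0.001, 0.792, 0.611, 0.001]
wrist_force: [-5.3, 0.5, 18.2]
opening: 0.265
```

Run:
```python
from h import *
goto([.5377,.0343,.244],75.3)
```

```text
t 9.4 tcp [0.5381 0.0335 0.2443] yaw 75.33 tilt 0.22 F [-5.3  0.5 18.2] T [ 0.08  1.01 -0.03] op 0.265 q [-0.16  0.16  1.76 -0.    1.22  0.1 ]
 shift [ 0.0007 -0.0005  0.0003] rot [ 0.22 -0.01  0.03]
```

Commanding another 1.5 mm left the height at 0.2443 while the force rose to 18 N, so the cup is on its stop. I'll do one camera check of lid height and seating before handing in.

Run:
```python
from h import *
p,d,m=snap('scene');P=cloud(m,d);hsv=cv2.cvtColor(p,cv2.COLOR_RGB2HSV)
q=P[(hsv[...,2]<70)&(abs(P[...,2]-.166)<.006)&(np.hypot(P[...,0]-.537,P[...,1]-.034)<.036)]
print('lid z',len(q),np.median(q[:,2]),'plane',np.linalg.lstsq(np.c_[q[:,:2]-q[:,:2].mean(0),np.ones(len(q))],q[:,2],rcond=None)[0])
c=cv2.resize(p[160:260,300:420],None,fx=6,fy=6,interpolation=cv2.INTER_CUBIC);save('j.png',c)
goto([.5377,.0343,.244],75.3)
```

```text
lid z 175 0.1653788119723476 plane [-0.01828629  0.01811794  0.16551368]
t 9.45 tcp [0.538  0.0335 0.2443] yaw 75.33 tilt 0.22 F [-5.1  0.6 15.6] T [0.01 1.04 0.03] op 0.272 q [-0.16  0.16  1.76 -0.    1.22  0.1 ]
 shift [ 0.0007 -0.0005  0.0003] rot [ 0.22 -0.01  0.03]
```

View pics/j.png

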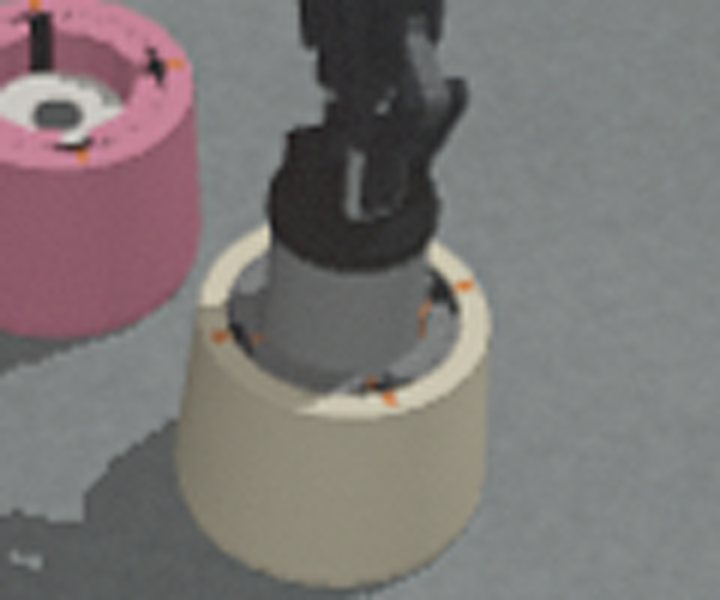

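The ribs are sunk into the grooves, with only their tops showing at (258,338), (375,383) and (425,315). The lid is at 0.165 m (0.166 expected) and level, and the push is about 16–18 N on the stop. Handing in.

```bash
python3 -c "
from bench import ctrl
print(ctrl.hand_in())"
```

```text
the job is handed in; nothing more can be done
None
```

I gripped the steel cup by its lid bar, carried it upright to the cream grinder and turned it about 11° so the ribs lined up with the grooves. It slid in and I pressed it down to the stop. I handed in at about 9.5 s, still holding and pressing; no verdict was reported.

**Last checks**
- **Depth:** the lid top measured 0.1654 m against 0.166 m expected, so the underside is at about 70–71 mm.
- **Stop reached:** a further 1.5 mm of commanded push moved the tool no lower, and the wrist force rose from 10 to 18 N (15.6 N at the last reading).
- **Upright and held:** the lid plane is tilted about 0.026 rad at most, and the fingers are closed on the bar at about 23 mm.
- **Not ideal:** a side force of about 5 N (torque about 1 N m) remained, meaning the cup leans slightly on the well wall. Shifting the tool 1.5 mm did not remove it.
- **Camera disagreement:** the views put the grinder centre up to about 4 mm apart. The cup's free slide into the grooves settled the position.
- **Not checked:** I did not re-measure the bystanders after the moves; no unexpected contact force showed up on the way.

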